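Index a weld turntable three clicks and lock it

ROBOT

A 6-joint arm with a two-finger parallel gripper is mounted at the origin on the work surface. World frame = base frame: x ahead of the robot, y to its left, z up, the work surface at z = 0. Lengths are in m, angles in rad, forces in N, time in s.
With the tool pointing down it reaches from about 0.3 to 0.85 m from the base axis. Payload 4.2 kg.
Tool frame: the origin (TCP) lies at the very end of the fingers, on their centre line; the grasp point (between the pads) lies 19 mm behind it; z points along the fingers, y is the line along which they close (so a half turn about z gives the same grasp; the last joint's range is limited). The gripper opens to 91 mm and grips with 3 to 60 N. Pads are 32 mm wide; open, the fingers measure 118 mm over their backs; the gripper's body (76 mm by 178 mm) begins 60 mm behind the grasp point.
Start: joints at [-1.157, 0.32, 1.565, -0, 1.257, -0.02], TCP at [0.242, -0.522, 0.214] pointing down, gripper open.
Joint ranges: [-3.11, 3.11], [-0.84, 2.01], [0.21, 2.61], [-1.34, 4.49], [0.05, 2.63], [-2.56, 2.56]. Speed limits (rad/s): [2.57, 2.57, 3.14, 3.14, 3.14, 3.14].

INTERFACE

Orientations are given as [roll, pitch, yaw] about the fixed x, y, z axes, in that order (R = Rz(yaw) Ry(pitch) Rx(roll)).
In Python, from workcell import observe, viewer, job gives the robot as it stands.
- The arm moves only by the tool play_rows, never from a script. Its argument "commands" is a list of rows, each an object of numbers: "dx", "dy", "dz": the shift along the tool's x, y, z in m; "ax", "ay", "az": the turn, a rotation vector about the tool's x, y, z in degrees; "hand": the finger opening in m, from 0 to 0.0912. In form: [{"dx": .., "dy": .., "dz": .., "ax": .., "ay": .., "az": .., "hand": ..}, ...]. A call has 1 to 12 rows; each row is the pose to reach, as a shift and turn from the pose commanded when the call began, along the tool's axes at that moment; what a row does not reach only later rows make up. A row lasts 1/12 s, in which the tool goes at most 41.7 mm and 7.16 degrees, less where a joint would pass 70% of its speed; a pose out of reach is approached as far as the arm can. A call with a gripper value outside its range is refused whole. The fingers move at their own pace and stop on an object; "squeeze" is the grip in N (left out, the last holds). Time passes only in rows, so rows that repeat a pose let the fingers close. It gives the time, the measured TCP pose, the force, the opening and the grip force at its end, in the units of the state.
- observe(): the state, without advancing time (a new reading comes with each control period).
- viewer.capture(name): name is "scene" or "top" or "wrist"; returns the picture (384x512x3 uint8, red, green, blue); there is no depth.
- viewer.camera_params(name): a dict with "fx", "fy", "cx", "cy" (pixels), "dist" ([k1, k2, p1, p2, k3] as OpenCV has them; the pictures are not rectified), "R" (3x3) and "t" (3): a world point X has camera coordinates R X + t; the wrist camera has in their place "mount" (4x4, takes a point from camera to tool coordinates, whose origin is the TCP and whose axes are the flange's). Camera axes: x right, y down, z forward; pixel columns grow to the right and rows downward; lengths in m; the calibration is good to about 2 mm. A picture is of the moment at which its call begins: read the wrist's pose just before it. camera_params takes no time and is no camera call.
- job.sign_off(): hands the job in; it is judged then, once.
The state is a dict: "t": time; "q": joint angles; "dq": joint speeds; "effort": joint torques, N m; "position": TCP position; "ee_rot": TCP orientation; "force": force on the tool from outside, world axes, zero at the start; "torque": the same for the moment, N m; "grip_width": finger opening in m; "grasp_force": force on a finger pad.
Only numpy, scipy, OpenCV 4.12 (cv2) and the standard library are available. Lean on these libraries where they do the work, as an engineer would, in place of code of your own. Each camera call takes 0.05 s, during which the arm holds its last target. There are 200 camera calls.

TASK

One gusset on the hub is welded; bring the next one round to the pointer. Swing the red-handled lock lever out of the turntable's notch, turn the turntable three clicks clockwise (seen from above), then swing the lock lever fully home in the notch again. Leave the tools and the steel frame on the bench where they lie.

Things in the scene. Friction and masses are not known exactly. Their poses are not given: they have to be found in the camera images.
- base: Blue-grey cast base of the turntable, bolted down: foot plate 14 mm thick, x -130 to 130, y -157 to 133 mm in its own frame, with a round housing. Origin on the bench top, on the turntable's vertical axis. A red-tipped pointer block (48 mm high, 113 to 130 mm from the axis) stands at 195 degrees counter-clockwise from base x and marks the welding place. The lever pivot is on its -y side.
- axis (a point): Centre of the steel index plate (212 mm across, 12 rim notches), on its vertical rotation axis, at its top face, 54 mm above the bench. Bolted on top, the hub: 104 mm flange, 60 mm pipe stub and four triangular gussets 90 degrees apart that reach 50 mm from the axis; its top is 108 mm above the bench.
- peg (a point): Yellow upright turning peg, 19 mm thick with a 21 mm ball end, fixed on the turntable 84 mm from the axis. It rises from the plate (54 mm) to 114 mm above the bench. This point is on its centreline, 88 mm above the bench. Push it sideways along the arc to turn the table.
- turntable (a joint): Angle of the index plate, rad, clockwise from above positive, 0 at the start within 0.02. A spring plunger clicks every 30 degrees (0.524 rad): leaving a seat takes about 8 N (up to 11) at the peg; half way (0.262 rad) the push vanishes and the table snaps forward into the next seat and stays. Three clicks end at 1.571. While the lever's nose is in a notch the table cannot turn.
- lock (a joint): Angle of the lock lever about its vertical pivot, rad: 0 = fully home with its 12 mm roller nose in a rim notch (start within 0.02), growing as the handle swings outward, away from the turntable (counter-clockwise from above), stop at 0.8. The nose is clear of the notch above 0.2. Stiff hinge: stays where it is left, about 1.5 N at the handle. The nose enters only when the table sits in a click.
- lock_pivot (a point): Lever pivot axis (vertical), at the lever bar's level, 52 mm above the bench; at (85, -98) mm in the base frame.
- handle (a point): Red upright handle at the lever's free end, 19 mm thick with a 23 mm ball end, 152 mm from the pivot. It rises from the lever bar (top 52 mm) to 115 mm above the bench. This point is on its centreline, 88 mm above the bench. At lock = 0 it lies at (-65, -120) mm in the base frame.
- wrench: Loose combination wrench, 200 mm, lying flat, 8 mm thick. Bystander. Origin under its middle.
- pliers: Loose pliers with blue handles, 180 mm long, 16 mm high. Bystander. Origin under the joint.
- square: Loose red magnetic welding square, about 90 x 90 mm, 24 mm high. Bystander. Origin under the middle of one leg.
- frame: Loose open steel frame box, 160 x 224 mm, 70 mm high. Bystander. Origin under its centre.

How it is judged:
On the way, in this order (a step that is already met when the one before it is completed fails the run):
1. the lock lever is swung out clear of the notch (more than 0.17 rad), the turntable still in its first click (value of joint lock above 0.17 rad and value of joint turntable between -0.26 and 0.26 rad), for 0.1 s.
2. the turntable rests three clicks clockwise of its start (1.571 rad within 0.1), the lever still out (value of joint turntable between 1.471 and 1.671 rad and velocity of joint turntable between -0.1 and 0.1 rad/s and value of joint lock above 0.1 rad), for 0.2 s.
At the end, for the whole second after the job is handed in: The turntable is at rest three clicks (1.571 rad, within 0.07) clockwise of its start, the lock lever is home in the notch (below 0.05 rad), and wrench, pliers, square and frame are within 30 mm of where they lay (value of joint turntable between 1.5 and 1.64 rad and velocity of joint turntable between -0.05 and 0.05 rad/s and value of joint lock below 0.05 rad and distance of each of wrench, pliers, square, frame from where it was at the start of the episode below 0.03 m); the robot touches nothing.
It fails at once if a tool or the frame is shoved more than 30 mm (distance of any of wrench, pliers, square, frame from where it was at the start of the episode above 0.03 m).
It also fails if it takes over 67 s, if anything falls off the work surface, if the arm or the gripper's body presses on something with over 40 N, if the wrist force passes 120 N, or if a joint passes its speed limit or range.

## Working session

There is one attempt and no reset: what is moved stays moved. The work goes in short steps, Python scripts to look and compute and a tool call to move; the robot and the scene stay as the last step left them, time stands still between calls to the robot, and variables do not carry over. Pictures are saved under pics/ and viewed, at most 10 in all, crops included, and the job is handed in when it is done.

Besides the shell and the picture viewer there is one more tool, called after ">>>" in YAML: its name, and indented under it one key for each argument. play_rows: Moves the arm, as the interface text tells. Its arguments: {"type":"object","properties":{"commands":{"type":"array"},"squeeze":{"type":"number"}},"required":["commands"]}

```bash
mkdir -p pics; python3 - <<'E'
from workcell import observe, viewer
import cv2
s=observe();print(s)
for n in("scene","top"):
    cv2.imwrite(f"pics/{n}0.png",viewer.capture(n)[:,:,::-1]);p=viewer.camera_params(n);print(n,p)
E
```

```text
{'t': 0.0, 'q': array([-1.15697344e+00,  3.20295750e-01,  1.56568857e+00, -4.96363910e-06,
        1.25739580e+00, -2.00376718e-02]), 'dq': array([-0.00118637, -0.00291693, -0.00049212,  0.00107208,  0.00020482,
       -0.00043996]), 'effort': array([ 5.51122207e-05, -4.12457085e+01, -2.31971544e+01,  7.25796609e-02,
        4.56606550e-02, -1.60944396e-04]), 'position': array([ 0.2414902 , -0.52126627,  0.21311437]), 'ee_rot': array([-3.13980544e+00, -3.10962570e-05,  4.33862069e-01]), 'force': array([ 0.24368891, -0.25568423,  0.3088189 ]), 'torque': array([-0.00217059,  0.02986012, -0.00260969]), 'grasp_force': 0.0, 'grip_width': 0.09129626010640492}
scene {'fx': 357.61092820191243, 'fy': 357.61092820191243, 'cx': 253.63512000990445, 'cy': 188.79431781155327, 'dist': array([0.00039683, 0.        , 0.        , 0.        , 0.        ]), 'R': array([[ 0.85843058,  0.5129266 ,  0.00180042],
       [ 0.44374478, -0.74087866, -0.50417198],
       [-0.25726932,  0.43359557, -0.8636014 ]]), 't': array([-0.56055895, -0.14403615,  1.28165989])}
top {'fx': 387.6507199451799, 'fy': 387.6507199451799, 'cx': 263.447072233557, 'cy': 192.212924673827, 'dist': array([-0.07276277,  0.        ,  0.        ,  0.        ,  0.        ]), 'R': array([[ 0.01394468, -0.99989916,  0.00268725],
       [-0.99573444, -0.01413163, -0.09117692],
       [ 0.0912057 , -0.00140435, -0.99583108]]), 't': array([0.10153847, 0.61625735, 1.04210725])}
```

View pics/scene0.png

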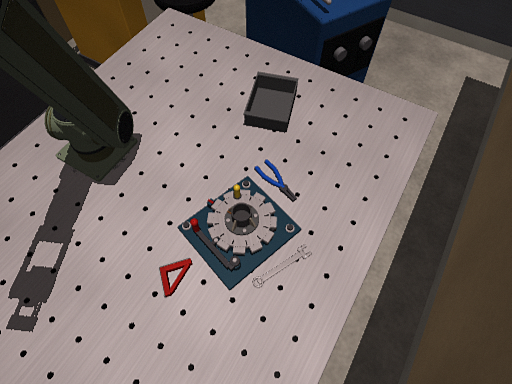

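View pics/top0.png

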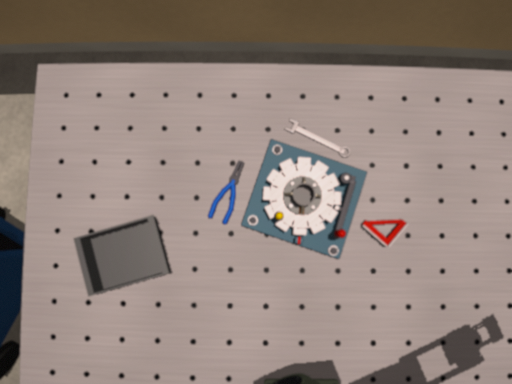

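The top view shows the peg ball near (279,216), the red handle near (341,233), the lever pivot near (346,178) and the hub near (302,196). The scene view shows the same parts: peg (237,188), handle (194,223) and hub (240,215). Next I triangulate the balls.

```bash
cat > h.py <<'E'
import numpy as np, cv2
from workcell import observe, viewer
def ray(n,px):
    p=viewer.camera_params(n);K=np.array([[p['fx'],0,p['cx']],[0,p['fy'],p['cy']],[0,0,1]])
    u=cv2.undistortPoints(np.array([[px]],float),K,p['dist'])[0,0]
    R=p['R'];d=R.T@np.array([u[0],u[1],1]);return -R.T@p['t'],d/np.linalg.norm(d)
def plane(n,px,z):
    o,d=ray(n,px);return (o+d*(z-o[2])/d[2])
def tri(a,b):
    (o1,d1),(o2,d2)=ray("scene",a),ray("top",b)
    s=np.linalg.lstsq(np.c_[d1,-d2],o2-o1,rcond=None)[0]
    A,B=o1+d1*s[0],o2+d2*s[1];return (A+B)/2,np.linalg.norm(A-B)
def blobs(im,col):
    h=cv2.cvtColor(im,cv2.COLOR_RGB2HSV)
    m=cv2.inRange(h,(20,120,90),(35,255,255)) if col=="y" else cv2.inRange(h,(0,150,70),(8,255,255))|cv2.inRange(h,(172,150,70),(180,255,255))
    n,l,st,c=cv2.connectedComponentsWithStats(m)
    return [(c[i].round(1).tolist(),st[i].tolist()) for i in range(1,n) if st[i,4]>5]
E
python3 - <<'E'
from h import *
for n in("scene","top"):
    im=cv2.imread(f"pics/{n}0.png")[:,:,::-1].copy()
    for c in "yr": print(n,c,blobs(im,c))
    x0,y0,x1,y1=(170,165,310,295) if n=="scene" else (235,130,375,265)
    cv2.imwrite(f"pics/{n}c.png",cv2.resize(im[y0:y1,x0:x1,::-1],None,fx=4,fy=4,interpolation=cv2.INTER_CUBIC))
E
python3 -c "
import cv2,numpy as np
a=cv2.imread('pics/topc.png');cv2.imwrite('pics/topc.png',a)"
```

```text
scene y [([236.5, 189.3], [233, 184, 7, 14, 52])]
scene r [([210.6, 201.2], [208, 200, 6, 4, 13]), ([193.7, 221.6], [190, 218, 8, 8, 49]), ([195.0, 229.4], [194, 228, 3, 4, 10]), ([173.0, 274.2], [160, 259, 31, 37, 420])]
top y [([278.7, 215.6], [275, 212, 8, 8, 47])]
top r [([385.3, 228.6], [363, 220, 42, 24, 369]), ([340.4, 232.9], [336, 229, 10, 8, 58]), ([298.6, 239.8], [298, 237, 3, 7, 15])]
```

View pics/topc.png

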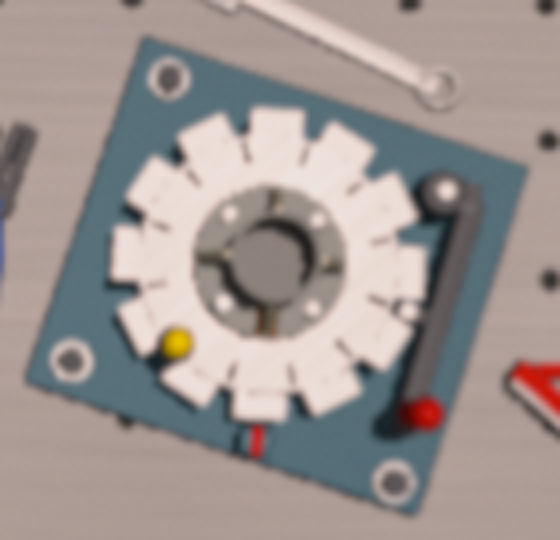

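View pics/scenec.png

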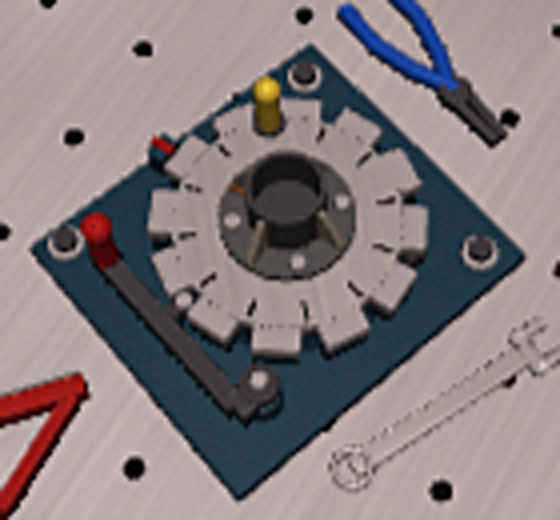

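The crops show the foot-plate corners at top-crop (145,37), (527,168), (415,517), (27,381), the lever along the right side, and the plate centre near (270,264). I fit the base pose from these.

```bash
python3 - <<'E'
from h import *
print("peg",tri((236.7,187.3),(278.9,215.5)),"handle",tri((194,221.6),(340.9,232.9)))
c=[(145,37),(527,168),(415,517),(27,381)]
W=np.array([plane("top",(235+(u)/4-.4,130+(v)/4-.4),.014) for u,v in c])[:,:2]
S=np.array([plane("scene",(170+u/4-.4,165+v/4-.4),.014) for u,v in [(522,258),(240,498),(33,247),(312,45)]])[:,:2]
# bases: pivot (85,-98) is near top corner 2 -> (130,-157); handle (-65,-120) near corner 3 -> (-130,-157)
B=np.array([(130,133),(130,-157),(-130,-157),(-130,133)])/1e3
def fit(W):
    b0,w0=B.mean(0),W.mean(0);U,_,V=np.linalg.svd((B-b0).T@(W-w0));R=(U@V).T
    t=w0-R@b0;return R,t,np.linalg.norm((B@R.T+t-W),axis=1).max()
for w in(W,S):
    R,t,e=fit(w);print("yaw",np.degrees(np.arctan2(R[1,0],R[0,0])),"axis",t,"err",e,"piv",R@[.085,-.098]+t,"handle",R@[-.065,-.12]+t)
print("hub ctr",plane("top",(235+270/4-.4,130+264/4-.4),.054))
print(np.linalg.norm(np.diff(W,axis=0),axis=1))
print("mount",viewer.camera_params("wrist")["mount"])
E
```

```text
peg (array([0.54962754, 0.07065492, 0.10303534]), np.float64(0.0021648786988404185)) handle (array([ 0.50662432, -0.08847822,  0.10406192]), np.float64(0.000483350408800959))
yaw -18.23343366277252 axis [0.60500391 0.00686055] err 0.003734141043016729 piv [ 0.65507289 -0.11281442] handle [ 0.50572088 -0.08677641]
yaw -18.40416798178037 axis [0.6074578  0.00593028] err 0.005451020085378463 piv [ 0.65716994 -0.11389335] handle [ 0.50789619 -0.08741041]
hub ctr [0.60470451 0.0059948  0.054     ]
[0.28569943 0.25774863 0.28474246]
mount [[ 6.50626923e-04 -9.57896168e-01 -2.87114102e-01  8.13131883e-02]
 [ 9.99999748e-01  5.42063751e-04  4.57608906e-04 -6.24389323e-04]
 [-2.82707670e-04 -2.87114327e-01  9.57896280e-01 -1.71090062e-01]
 [ 0.00000000e+00  0.00000000e+00  0.00000000e+00  1.00000000e+00]]
```

```bash
cat >> h.py <<'E'
AX=np.array([.605,.0065]); PV=np.array([.655,-.113]); HD=np.array([.5066,-.0882]); PG=np.array([.5497,.0705])
def rows(ts,p=None,yaw=None):
    s=observe(); p=s['position'] if p is None else np.array(p); yaw=np.degrees(s['ee_rot'][2]) if yaw is None else yaw
    a=np.radians(yaw);X=np.array([np.cos(a),np.sin(a),0]);Y=np.array([np.sin(a),-np.cos(a),0])
    for t in ts:
        d=np.array(t[:3])-p;print("dx %.3f dy %.3f dz %.3f az %.1f"%(d@X,d@Y,-d[2],yaw-t[3]))
def arc(c,p,ang):
    a=np.radians(ang);d=p-c;return c+np.array([np.cos(a)*d[0]-np.sin(a)*d[1],np.sin(a)*d[0]+np.cos(a)*d[1]])
E
python3 -c "
from h import *
rows([(.5066,-.0882,.2,-9.6)])"
```

```text
dx 0.423 dy -0.282 dz 0.013 az 34.5
```

>>> play_rows:
  commands:
    - {"dx":0.03,"dy":-0.02,"dz":0,"az":3}
    - {"dx":0.06,"dy":-0.04,"dz":0,"az":6}
    - {"dx":0.09,"dy":-0.06,"dz":0,"az":9}
    - {"dx":0.12,"dy":-0.08,"dz":0,"az":12}
    - {"dx":0.15,"dy":-0.1,"dz":0,"az":15}
    - {"dx":0.18,"dy":-0.12,"dz":0,"az":18}
    - {"dx":0.21,"dy":-0.14,"dz":0,"az":21}
    - {"dx":0.24,"dy":-0.16,"dz":0,"az":24}
    - {"dx":0.27,"dy":-0.18,"dz":0,"az":27}
    - {"dx":0.3,"dy":-0.2,"dz":0,"az":30}
    - {"dx":0.33,"dy":-0.22,"dz":0,"az":33}
    - {"dx":0.35,"dy":-0.234,"dz":0,"az":34.5}

```text
$.commands[0]: bad value
```

```bash
python3 -c "
from h import *
rows([(.5066,-.0882,.18,-9.6)])"
```

```text
dx 0.423 dy -0.282 dz 0.033 az 34.5
```

>>> play_rows:
  commands:
    - {"dx":0.06,"dy":-0.04,"dz":0.0,"ax":0.0,"ay":0.0,"az":6.0,"hand":0.06}
    - {"dx":0.15,"dy":-0.1,"dz":0.0,"ax":0.0,"ay":0.0,"az":15.0,"hand":0.06}
    - {"dx":0.21,"dy":-0.14,"dz":0.0,"ax":0.0,"ay":0.0,"az":21.0,"hand":0.06}
    - {"dx":0.27,"dy":-0.18,"dz":0.0,"ax":0.0,"ay":0.0,"az":30.0,"hand":0.06}
    - {"dx":0.36,"dy":-0.24,"dz":0.0,"ax":0.0,"ay":0.0,"az":34.5,"hand":0.06}
    - {"dx":0.36,"dy":-0.24,"dz":0.0,"ax":0.0,"ay":0.0,"az":34.5,"hand":0.06}
    - {"dx":0.36,"dy":-0.24,"dz":0.0,"ax":0.0,"ay":0.0,"az":34.5,"hand":0.06}
    - {"dx":0.36,"dy":-0.24,"dz":0.0,"ax":0.0,"ay":0.0,"az":34.5,"hand":0.06}
    - {"dx":0.36,"dy":-0.24,"dz":0.0,"ax":0.0,"ay":0.0,"az":34.5,"hand":0.06}
    - {"dx":0.36,"dy":-0.24,"dz":0.0,"ax":0.0,"ay":0.0,"az":34.5,"hand":0.06}
    - {"dx":0.36,"dy":-0.24,"dz":0.0,"ax":0.0,"ay":0.0,"az":34.5,"hand":0.06}
    - {"dx":0.36,"dy":-0.24,"dz":0.0,"ax":0.0,"ay":0.0,"az":34.5,"hand":0.06}

```text
t: 1.1
position: [0.4695, -0.1485, 0.2136]
ee_rot: [-3.139, -0.0, -0.163]
force: [-0.6, -0.7, -0.5]
grip_width: 0.0601
grasp_force: 0.0
```

```bash
python3 -c "
from h import *
rows([(.5066,-.0882,.18,-9.6)])"
```

```text
dx 0.027 dy -0.065 dz 0.034 az 0.3
```

>>> play_rows:
  commands:
    - {"dx":0.014,"dy":-0.033,"dz":0.0,"ax":0.0,"ay":0.0,"az":0.0,"hand":0.06}
    - {"dx":0.027,"dy":-0.065,"dz":0.0,"ax":0.0,"ay":0.0,"az":0.0,"hand":0.06}
    - {"dx":0.027,"dy":-0.065,"dz":0.0,"ax":0.0,"ay":0.0,"az":0.0,"hand":0.06}
    - {"dx":0.027,"dy":-0.065,"dz":0.03,"ax":0.0,"ay":0.0,"az":0.0,"hand":0.06}
    - {"dx":0.027,"dy":-0.065,"dz":0.06,"ax":0.0,"ay":0.0,"az":0.0,"hand":0.06}
    - {"dx":0.027,"dy":-0.065,"dz":0.085,"ax":0.0,"ay":0.0,"az":0.0,"hand":0.06}
    - {"dx":0.027,"dy":-0.065,"dz":0.105,"ax":0.0,"ay":0.0,"az":0.0,"hand":0.06}
    - {"dx":0.027,"dy":-0.065,"dz":0.125,"ax":0.0,"ay":0.0,"az":0.0,"hand":0.06}
    - {"dx":0.027,"dy":-0.065,"dz":0.14,"ax":0.0,"ay":0.0,"az":0.0,"hand":0.06}
    - {"dx":0.027,"dy":-0.065,"dz":0.14,"ax":0.0,"ay":0.0,"az":0.0,"hand":0.06}

```text
t: 1.93
position: [0.5018, -0.0936, 0.0708]
ee_rot: [3.141, 0.008, -0.169]
force: [-0.7, 0.6, -0.4]
grip_width: 0.0595
grasp_force: 0.0
```

```bash
python3 -c "
from h import *
for k in (0,5,10,15,20,25,0): rows([(*arc(PV,HD,k),.072,-9.6+k)])"
```

```text
dx 0.004 dy -0.006 dz -0.001 az -0.1
dx 0.004 dy 0.007 dz -0.001 az -5.1
dx 0.006 dy 0.020 dz -0.001 az -10.1
dx 0.009 dy 0.033 dz -0.001 az -15.1
dx 0.013 dy 0.045 dz -0.001 az -20.1
dx 0.018 dy 0.057 dz -0.001 az -25.1
dx 0.004 dy -0.006 dz -0.001 az -0.1
```

>>> play_rows:
  commands:
    - {"dx":0.0,"dy":0.0,"dz":0.0,"ax":0.0,"ay":0.0,"az":0.0,"hand":0.01}
    - {"dx":0.0,"dy":0.0,"dz":0.0,"ax":0.0,"ay":0.0,"az":0.0,"hand":0.01}
    - {"dx":0.0,"dy":0.0,"dz":0.0,"ax":0.0,"ay":0.0,"az":0.0,"hand":0.01}
    - {"dx":0.0,"dy":0.0,"dz":0.0,"ax":0.0,"ay":0.0,"az":0.0,"hand":0.01}
    - {"dx":0.0,"dy":0.0,"dz":0.0,"ax":0.0,"ay":0.0,"az":0.0,"hand":0.01}
    - {"dx":0.0,"dy":0.0,"dz":0.0,"ax":0.0,"ay":0.0,"az":0.0,"hand":0.01}
  squeeze: 8

```text
t: 2.43
position: [0.5054, -0.0929, 0.0746]
ee_rot: [-3.141, -0.001, -0.169]
force: [0.7, 2.2, 0.5]
grip_width: 0.023
grasp_force: 0.7
```

>>> play_rows:
  commands:
    - {"dx":0.0,"dy":0.005,"dz":0.0,"ax":0.0,"ay":0.0,"az":-2.0,"hand":0.01}
    - {"dx":0.0,"dy":0.01,"dz":0.0,"ax":0.0,"ay":0.0,"az":-4.0,"hand":0.01}
    - {"dx":0.001,"dy":0.017,"dz":0.0,"ax":0.0,"ay":0.0,"az":-7.0,"hand":0.01}
    - {"dx":0.002,"dy":0.026,"dz":0.0,"ax":0.0,"ay":0.0,"az":-10.0,"hand":0.01}
    - {"dx":0.003,"dy":0.033,"dz":0.0,"ax":0.0,"ay":0.0,"az":-13.0,"hand":0.01}
    - {"dx":0.005,"dy":0.039,"dz":0.0,"ax":0.0,"ay":0.0,"az":-15.0,"hand":0.01}
    - {"dx":0.007,"dy":0.045,"dz":0.0,"ax":0.0,"ay":0.0,"az":-18.0,"hand":0.01}
    - {"dx":0.009,"dy":0.051,"dz":0.0,"ax":0.0,"ay":0.0,"az":-20.0,"hand":0.01}
    - {"dx":0.014,"dy":0.063,"dz":0.0,"ax":0.0,"ay":0.0,"az":-25.0,"hand":0.01}
    - {"dx":0.014,"dy":0.063,"dz":0.0,"ax":0.0,"ay":0.0,"az":-25.0,"hand":0.01}
    - {"dx":0.014,"dy":0.063,"dz":0.0,"ax":0.0,"ay":0.0,"az":-25.0,"hand":0.01}
    - {"dx":0.014,"dy":0.063,"dz":0.0,"ax":0.0,"ay":0.0,"az":-25.0,"hand":0.01}

```text
t: 3.43
position: [0.5108, -0.1579, 0.0747]
ee_rot: [3.139, -0.005, 0.266]
force: [5.8, 0.5, -2.0]
grip_width: 0.0221
grasp_force: 8.0
```

>>> play_rows:
  commands:
    - {"dx":0.0,"dy":0.0,"dz":0.0,"ax":0.0,"ay":0.0,"az":0.0,"hand":0.06}
    - {"dx":0.0,"dy":0.0,"dz":0.0,"ax":0.0,"ay":0.0,"az":0.0,"hand":0.06}
    - {"dx":0.0,"dy":0.0,"dz":0.0,"ax":0.0,"ay":0.0,"az":0.0,"hand":0.06}
    - {"dx":0.0,"dy":0.0,"dz":0.0,"ax":0.0,"ay":0.0,"az":0.0,"hand":0.06}
    - {"dx":0.0,"dy":0.0,"dz":0.0,"ax":0.0,"ay":0.0,"az":0.0,"hand":0.06}
    - {"dx":0.0,"dy":0.0,"dz":-0.03,"ax":0.0,"ay":0.0,"az":0.0,"hand":0.06}
    - {"dx":0.0,"dy":0.0,"dz":-0.06,"ax":0.0,"ay":0.0,"az":0.0,"hand":0.06}
    - {"dx":0.0,"dy":0.0,"dz":-0.09,"ax":0.0,"ay":0.0,"az":0.0,"hand":0.06}
    - {"dx":0.0,"dy":0.0,"dz":-0.12,"ax":0.0,"ay":0.0,"az":0.0,"hand":0.06}
    - {"dx":0.0,"dy":0.0,"dz":-0.12,"ax":0.0,"ay":0.0,"az":0.0,"hand":0.06}
    - {"dx":0.0,"dy":0.0,"dz":-0.12,"ax":0.0,"ay":0.0,"az":0.0,"hand":0.06}
    - {"dx":0.0,"dy":0.0,"dz":-0.12,"ax":0.0,"ay":0.0,"az":0.0,"hand":0.06}

```text
t: 4.43
position: [0.5075, -0.1574, 0.1933]
ee_rot: [-3.141, 0.001, 0.268]
force: [-0.1, 0.0, 0.1]
grip_width: 0.0602
grasp_force: 0.0
```

```bash
python3 - <<'E'
from h import *
print(observe()['position'])
im=viewer.capture("scene");cv2.imwrite("pics/s1.png",im[:,:,::-1]);print(blobs(im,"r"),blobs(im,"y"))
im=viewer.capture("top");cv2.imwrite("pics/t1.png",im[:,:,::-1]);print(blobs(im,"r"),blobs(im,"y"))
rows([(*PG,.19,131)])
E
```

```text
[ 0.50749876 -0.15736656  0.19333345]
[([210.8, 201.1], [208, 200, 6, 4, 14]), ([178.8, 241.1], [177, 239, 5, 5, 21]), ([171.6, 276.7], [160, 258, 32, 38, 349])] [([236.4, 190.0], [233, 184, 7, 14, 61])]
[([298.5, 240.0], [298, 237, 2, 7, 14])] [([278.6, 215.5], [275, 212, 8, 8, 49])]
dx 0.101 dy -0.208 dz 0.002 az -115.6
```

>>> play_rows:
  commands:
    - {"dx":0.01,"dy":-0.02,"dz":0.0,"ax":0.0,"ay":0.0,"az":-6.5,"hand":0.06}
    - {"dx":0.02,"dy":-0.04,"dz":0.0,"ax":0.0,"ay":0.0,"az":-13.0,"hand":0.06}
    - {"dx":0.03,"dy":-0.06,"dz":0.0,"ax":0.0,"ay":0.0,"az":-19.5,"hand":0.06}
    - {"dx":0.04,"dy":-0.08,"dz":0.0,"ax":0.0,"ay":0.0,"az":-26.0,"hand":0.06}
    - {"dx":0.05,"dy":-0.1,"dz":0.0,"ax":0.0,"ay":0.0,"az":-32.5,"hand":0.06}
    - {"dx":0.06,"dy":-0.12,"dz":0.0,"ax":0.0,"ay":0.0,"az":-39.0,"hand":0.06}
    - {"dx":0.07,"dy":-0.14,"dz":0.0,"ax":0.0,"ay":0.0,"az":-45.5,"hand":0.06}
    - {"dx":0.08,"dy":-0.16,"dz":0.0,"ax":0.0,"ay":0.0,"az":-52.0,"hand":0.06}
    - {"dx":0.09,"dy":-0.18,"dz":0.0,"ax":0.0,"ay":0.0,"az":-58.5,"hand":0.06}
    - {"dx":0.1,"dy":-0.2,"dz":0.0,"ax":0.0,"ay":0.0,"az":-65.0,"hand":0.06}
    - {"dx":0.101,"dy":-0.208,"dz":0.0,"ax":0.0,"ay":0.0,"az":-65.0,"hand":0.06}
    - {"dx":0.101,"dy":-0.208,"dz":0.0,"ax":0.0,"ay":0.0,"az":-65.0,"hand":0.06}

```text
t: 5.53
position: [0.5497, 0.0711, 0.1926]
ee_rot: [-3.139, 0.001, 1.402]
force: [-0.1, -1.2, 0.4]
grip_width: 0.0598
grasp_force: 0.0
```

>>> play_rows:
  commands:
    - {"dx":0.0,"dy":0.0,"dz":0.0,"ax":0.0,"ay":0.0,"az":-6.5,"hand":0.06}
    - {"dx":0.0,"dy":0.0,"dz":0.0,"ax":0.0,"ay":0.0,"az":-13.0,"hand":0.06}
    - {"dx":0.0,"dy":0.0,"dz":0.0,"ax":0.0,"ay":0.0,"az":-19.5,"hand":0.06}
    - {"dx":0.0,"dy":0.0,"dz":0.0,"ax":0.0,"ay":0.0,"az":-26.0,"hand":0.06}
    - {"dx":0.0,"dy":0.0,"dz":0.0,"ax":0.0,"ay":0.0,"az":-32.5,"hand":0.06}
    - {"dx":0.0,"dy":0.0,"dz":0.0,"ax":0.0,"ay":0.0,"az":-39.0,"hand":0.06}
    - {"dx":0.0,"dy":0.0,"dz":0.0,"ax":0.0,"ay":0.0,"az":-45.5,"hand":0.06}
    - {"dx":0.0,"dy":0.0,"dz":0.0,"ax":0.0,"ay":0.0,"az":-50.6,"hand":0.06}
    - {"dx":0.0,"dy":0.0,"dz":0.0,"ax":0.0,"ay":0.0,"az":-50.6,"hand":0.06}
    - {"dx":0.0,"dy":0.0,"dz":0.0,"ax":0.0,"ay":0.0,"az":-50.6,"hand":0.06}
    - {"dx":0.0,"dy":0.0,"dz":0.0,"ax":0.0,"ay":0.0,"az":-50.6,"hand":0.06}

```text
t: 6.45
position: [0.5502, 0.069, 0.1937]
ee_rot: [-3.141, -0.0, 2.282]
force: [0.5, 0.7, -0.2]
grip_width: 0.0598
grasp_force: 0.0
```

```bash
python3 - <<'E'
from h import *
print(observe()['position'])
rows([(*PG,.068,131)])
E
```

```text
[0.55024492 0.06902705 0.19366514]
dx 0.001 dy 0.001 dz 0.126 az -0.2
```

>>> play_rows:
  commands:
    - {"dx":0.001,"dy":0.001,"dz":0.025,"ax":0.0,"ay":0.0,"az":0.0,"hand":0.06}
    - {"dx":0.001,"dy":0.001,"dz":0.05,"ax":0.0,"ay":0.0,"az":0.0,"hand":0.06}
    - {"dx":0.001,"dy":0.001,"dz":0.075,"ax":0.0,"ay":0.0,"az":0.0,"hand":0.06}
    - {"dx":0.001,"dy":0.001,"dz":0.1,"ax":0.0,"ay":0.0,"az":0.0,"hand":0.06}
    - {"dx":0.001,"dy":0.001,"dz":0.124,"ax":0.0,"ay":0.0,"az":0.0,"hand":0.06}
    - {"dx":0.001,"dy":0.001,"dz":0.124,"ax":0.0,"ay":0.0,"az":0.0,"hand":0.06}
    - {"dx":0.001,"dy":0.001,"dz":0.124,"ax":0.0,"ay":0.0,"az":0.0,"hand":0.01}
    - {"dx":0.001,"dy":0.001,"dz":0.124,"ax":0.0,"ay":0.0,"az":0.0,"hand":0.01}
    - {"dx":0.001,"dy":0.001,"dz":0.124,"ax":0.0,"ay":0.0,"az":0.0,"hand":0.01}
    - {"dx":0.001,"dy":0.001,"dz":0.124,"ax":0.0,"ay":0.0,"az":0.0,"hand":0.01}
    - {"dx":0.001,"dy":0.001,"dz":0.124,"ax":0.0,"ay":0.0,"az":0.0,"hand":0.01}
    - {"dx":0.001,"dy":0.001,"dz":0.124,"ax":0.0,"ay":0.0,"az":0.0,"hand":0.01}
  squeeze: 20

```text
t: 7.45
position: [0.5504, 0.0707, 0.0708]
ee_rot: [-3.141, 0.001, 2.286]
force: [-5.5, -7.1, 4.9]
grip_width: 0.023
grasp_force: 4.0
```

```bash
python3 - <<'E'
from h import *
s=observe();p=s['position'];print(p,s['grip_width'],s['grasp_force'],s['force'],np.linalg.norm(p[:2]-AX))
y=np.degrees(s['ee_rot'][2])
print("to 45");rows([(*arc(AX,p[:2],-k),p[2],y-k) for k in (4,8,12,16,20,24,28,32,36,40,45)])
E
```

```text
[0.55039462 0.07069606 0.07076582] 0.022971790881246307 4.012849777936935 [-5.48658579 -7.13045898  4.86827267] 0.08427859320217626
to 45
dx -0.000 dy 0.006 dz -0.000 az 4.0
dx -0.001 dy 0.012 dz -0.000 az 8.0
dx -0.002 dy 0.018 dz -0.000 az 12.0
dx -0.004 dy 0.023 dz -0.000 az 16.0
dx -0.005 dy 0.029 dz -0.000 az 20.0
dx -0.008 dy 0.034 dz -0.000 az 24.0
dx -0.010 dy 0.039 dz -0.000 az 28.0
dx -0.013 dy 0.045 dz -0.000 az 32.0
dx -0.017 dy 0.049 dz -0.000 az 36.0
dx -0.020 dy 0.054 dz -0.000 az 40.0
dx -0.025 dy 0.059 dz -0.000 az 45.0
```

>>> play_rows:
  commands:
    - {"dx":0.0,"dy":0.0,"dz":0.0,"ax":0.0,"ay":0.0,"az":0.0,"hand":0.01}
    - {"dx":0.0,"dy":0.006,"dz":0.0,"ax":0.0,"ay":0.0,"az":4.0,"hand":0.01}
    - {"dx":-0.001,"dy":0.012,"dz":0.0,"ax":0.0,"ay":0.0,"az":8.0,"hand":0.01}
    - {"dx":-0.002,"dy":0.018,"dz":0.0,"ax":0.0,"ay":0.0,"az":12.0,"hand":0.01}
    - {"dx":-0.004,"dy":0.023,"dz":0.0,"ax":0.0,"ay":0.0,"az":16.0,"hand":0.01}
    - {"dx":-0.005,"dy":0.029,"dz":0.0,"ax":0.0,"ay":0.0,"az":20.0,"hand":0.01}
    - {"dx":-0.008,"dy":0.034,"dz":0.0,"ax":0.0,"ay":0.0,"az":24.0,"hand":0.01}
    - {"dx":-0.01,"dy":0.039,"dz":0.0,"ax":0.0,"ay":0.0,"az":28.0,"hand":0.01}
    - {"dx":-0.013,"dy":0.045,"dz":0.0,"ax":0.0,"ay":0.0,"az":32.0,"hand":0.01}
    - {"dx":-0.017,"dy":0.049,"dz":0.0,"ax":0.0,"ay":0.0,"az":36.0,"hand":0.01}
    - {"dx":-0.02,"dy":0.054,"dz":0.0,"ax":0.0,"ay":0.0,"az":40.0,"hand":0.01}
    - {"dx":-0.025,"dy":0.059,"dz":0.0,"ax":0.0,"ay":0.0,"az":45.0,"hand":0.01}

```text
t: 8.45
position: [0.6041, 0.0902, 0.0702]
ee_rot: [-3.126, 0.003, 1.496]
force: [-11.1, -0.9, 9.1]
grip_width: 0.0194
grasp_force: 20.0
```

>>> play_rows:
  commands:
    - {"dx":0.0,"dy":0.006,"dz":0.0,"ax":0.0,"ay":0.0,"az":4.0,"hand":0.01}
    - {"dx":-0.001,"dy":0.012,"dz":0.0,"ax":0.0,"ay":0.0,"az":8.0,"hand":0.01}
    - {"dx":-0.002,"dy":0.018,"dz":0.0,"ax":0.0,"ay":0.0,"az":12.0,"hand":0.01}
    - {"dx":-0.004,"dy":0.023,"dz":0.0,"ax":0.0,"ay":0.0,"az":16.0,"hand":0.01}
    - {"dx":-0.005,"dy":0.029,"dz":0.0,"ax":0.0,"ay":0.0,"az":20.0,"hand":0.01}
    - {"dx":-0.008,"dy":0.034,"dz":0.0,"ax":0.0,"ay":0.0,"az":24.0,"hand":0.01}
    - {"dx":-0.01,"dy":0.039,"dz":0.0,"ax":0.0,"ay":0.0,"az":28.0,"hand":0.01}
    - {"dx":-0.013,"dy":0.045,"dz":0.0,"ax":0.0,"ay":0.0,"az":32.0,"hand":0.01}
    - {"dx":-0.017,"dy":0.049,"dz":0.0,"ax":0.0,"ay":0.0,"az":36.0,"hand":0.01}
    - {"dx":-0.02,"dy":0.054,"dz":0.0,"ax":0.0,"ay":0.0,"az":40.0,"hand":0.01}
    - {"dx":-0.025,"dy":0.059,"dz":0.0,"ax":0.0,"ay":0.0,"az":45.0,"hand":0.01}
    - {"dx":-0.025,"dy":0.059,"dz":0.0,"ax":0.0,"ay":0.0,"az":45.0,"hand":0.01}

```text
t: 9.45
position: [0.6681, 0.0626, 0.0704]
ee_rot: [-3.139, -0.0, 0.711]
force: [-1.8, 2.2, 2.9]
grip_width: 0.0195
grasp_force: 20.0
```

```bash
python3 - <<'E'
from h import *
s=observe();p=s['position'];print(p,s['grip_width'],s['grasp_force'],s['force'],np.linalg.norm(p[:2]-AX),np.degrees(np.arctan2(*(p[:2]-AX)[::-1])))
rows([(*arc(AX,PG,-90),.071,131-90)])
E
```

```text
[0.66812172 0.06259977 0.07035979] 0.01951085461837746 20.00147581100464 [-1.84914598  2.19777965  2.90831691] 0.08444842018564724 41.629269741665084
dx 0.000 dy 0.001 dz -0.001 az -0.3
```

Near-exact 90°. I release, rise, and check.

>>> play_rows:
  commands:
    - {"dx":0.0,"dy":0.001,"dz":0.0,"ax":0.0,"ay":0.0,"az":0.0,"hand":0.01}
    - {"dx":0.0,"dy":0.001,"dz":0.0,"ax":0.0,"ay":0.0,"az":0.0,"hand":0.06}
    - {"dx":0.0,"dy":0.001,"dz":0.0,"ax":0.0,"ay":0.0,"az":0.0,"hand":0.06}
    - {"dx":0.0,"dy":0.001,"dz":0.0,"ax":0.0,"ay":0.0,"az":0.0,"hand":0.06}
    - {"dx":0.0,"dy":0.001,"dz":0.0,"ax":0.0,"ay":0.0,"az":0.0,"hand":0.06}
    - {"dx":0.0,"dy":0.001,"dz":0.0,"ax":0.0,"ay":0.0,"az":0.0,"hand":0.06}
    - {"dx":0.0,"dy":0.001,"dz":-0.025,"ax":0.0,"ay":0.0,"az":0.0,"hand":0.06}
    - {"dx":0.0,"dy":0.001,"dz":-0.055,"ax":0.0,"ay":0.0,"az":0.0,"hand":0.06}
    - {"dx":0.0,"dy":0.001,"dz":-0.085,"ax":0.0,"ay":0.0,"az":0.0,"hand":0.06}
    - {"dx":0.0,"dy":0.001,"dz":-0.12,"ax":0.0,"ay":0.0,"az":0.0,"hand":0.06}
    - {"dx":0.0,"dy":0.001,"dz":-0.12,"ax":0.0,"ay":0.0,"az":0.0,"hand":0.06}
    - {"dx":0.0,"dy":0.001,"dz":-0.12,"ax":0.0,"ay":0.0,"az":0.0,"hand":0.06}

```text
t: 10.45
position: [0.6707, 0.061, 0.1928]
ee_rot: [3.138, -0.005, 0.715]
force: [-1.1, 0.5, -0.2]
grip_width: 0.0596
grasp_force: 0.0
```

```bash
python3 - <<'E'
from h import *
im=viewer.capture("scene");print(blobs(im,"r"),blobs(im,"y"))
t=viewer.capture("top");print(blobs(t,"r"),blobs(t,"y"))
cv2.imwrite("pics/c2.png",cv2.resize(im[165:295,130:310,::-1],None,fx=4,fy=4,interpolation=cv2.INTER_CUBIC))
for b in blobs(im,"r"):
    h=plane("scene",b[0],.1035);print("ball at",h,np.linalg.norm(h[:2]-PV),np.degrees(np.arctan2(*(h[:2]-PV)[::-1])))
a=observe();print(a['position'],np.degrees(a['ee_rot'][2]))
E
```

```text
[([210.6, 201.2], [208, 200, 6, 4, 13]), ([181.5, 244.0], [177, 239, 10, 13, 67]), ([173.1, 274.3], [160, 259, 32, 37, 436])] [([80.0, 40.0], [80, 37, 1, 7, 7]), ([270.5, 207.8], [268, 206, 5, 4, 12])]
[([382.4, 229.0], [360, 220, 45, 24, 432])] []
ball at [ 0.50991882 -0.00893429  0.1035    ] 0.17854472853080225 144.3483921032773
ball at [ 0.51679231 -0.16144989  0.1035    ] 0.14645394670705972 -160.6814476788645
ball at [ 0.54884186 -0.24152168  0.1035    ] 0.16669545306427513 -129.5565036207612
[0.66872796 0.06092642 0.18903282] 40.96131310129752
```

View pics/c2.png

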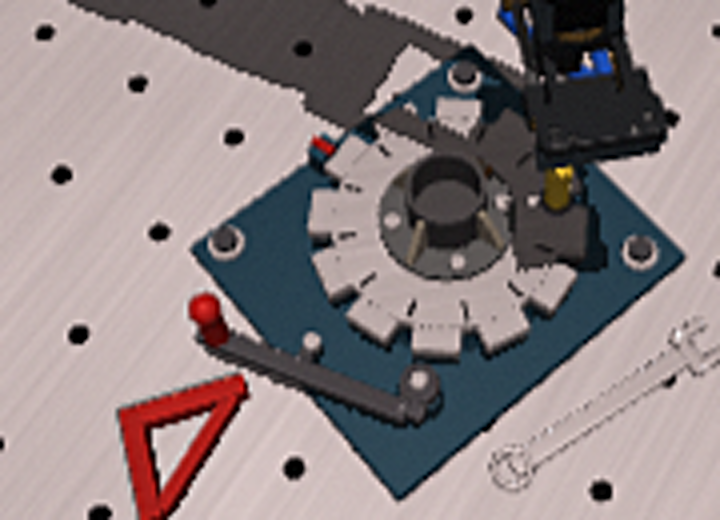

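The crop shows the peg three clicks round (crop (558,185)), and the lever swung out with its ball at crop (204,308) and the nose clear. The square is unmoved. Next I go back to the handle.

```bash
python3 - <<'E'
from h import *
h=plane("scene",(130+204/4-.4,165+308/4-.4),.1035)[:2];a=np.degrees(np.arctan2(*(h-PV)[::-1]));print(h,np.linalg.norm(h-PV),a+180)
rows([(*h,.19,a+180)])
E
```

```text
[ 0.51040125 -0.15702637] 0.15115263856932123 16.934059190613368
dx -0.262 dy 0.061 dz -0.001 az 24.0
```

>>> play_rows:
  commands:
    - {"dx":-0.03,"dy":0.007,"dz":0.0,"ax":0.0,"ay":0.0,"az":3.0,"hand":0.06}
    - {"dx":-0.06,"dy":0.014,"dz":0.0,"ax":0.0,"ay":0.0,"az":6.0,"hand":0.06}
    - {"dx":-0.09,"dy":0.021,"dz":0.0,"ax":0.0,"ay":0.0,"az":9.0,"hand":0.06}
    - {"dx":-0.12,"dy":0.028,"dz":0.0,"ax":0.0,"ay":0.0,"az":12.0,"hand":0.06}
    - {"dx":-0.15,"dy":0.035,"dz":0.0,"ax":0.0,"ay":0.0,"az":15.0,"hand":0.06}
    - {"dx":-0.18,"dy":0.042,"dz":0.0,"ax":0.0,"ay":0.0,"az":18.0,"hand":0.06}
    - {"dx":-0.21,"dy":0.049,"dz":0.0,"ax":0.0,"ay":0.0,"az":21.0,"hand":0.06}
    - {"dx":-0.24,"dy":0.056,"dz":0.0,"ax":0.0,"ay":0.0,"az":24.0,"hand":0.06}
    - {"dx":-0.262,"dy":0.061,"dz":0.0,"ax":0.0,"ay":0.0,"az":24.0,"hand":0.06}
    - {"dx":-0.262,"dy":0.061,"dz":0.0,"ax":0.0,"ay":0.0,"az":24.0,"hand":0.06}
    - {"dx":-0.262,"dy":0.061,"dz":0.0,"ax":0.0,"ay":0.0,"az":24.0,"hand":0.06}
    - {"dx":-0.262,"dy":0.061,"dz":0.0,"ax":0.0,"ay":0.0,"az":24.0,"hand":0.06}

```text
t: 11.55
position: [0.5114, -0.1562, 0.1889]
ee_rot: [-3.14, 0.001, 0.296]
force: [-0.2, -0.8, 0.2]
grip_width: 0.06
grasp_force: 0.0
```

```bash
python3 - <<'E'
from h import *
print(observe()['position'])
rows([(.5104,-.157,.074,16.9)])
im=viewer.capture("top");print(blobs(im,"y"))
for b in blobs(im,"y"):
    h=plane("top",b[0],.1035)[:2];print(h,np.degrees(np.arctan2(*(h-AX)[::-1])))
h=plane("top",(278.8,215.5),.1035)[:2];print(h,np.degrees(np.arctan2(*(h-AX)[::-1])))
E
```

```text
[ 0.51137062 -0.15621135  0.18894803]
dx -0.001 dy 0.000 dz 0.115 az 0.1
[([281.8, 169.7], [278, 166, 8, 9, 49])]
[0.66684951 0.06376959] 42.79816264502776
[0.54873468 0.07029193] 131.41271989221622
```

>>> play_rows:
  commands:
    - {"dx":-0.001,"dy":0.0,"dz":0.025,"ax":0.0,"ay":0.0,"az":0.0,"hand":0.06}
    - {"dx":-0.001,"dy":0.0,"dz":0.05,"ax":0.0,"ay":0.0,"az":0.0,"hand":0.06}
    - {"dx":-0.001,"dy":0.0,"dz":0.075,"ax":0.0,"ay":0.0,"az":0.0,"hand":0.06}
    - {"dx":-0.001,"dy":0.0,"dz":0.1,"ax":0.0,"ay":0.0,"az":0.0,"hand":0.06}
    - {"dx":-0.001,"dy":0.0,"dz":0.117,"ax":0.0,"ay":0.0,"az":0.0,"hand":0.06}
    - {"dx":-0.001,"dy":0.0,"dz":0.117,"ax":0.0,"ay":0.0,"az":0.0,"hand":0.06}
    - {"dx":-0.001,"dy":0.0,"dz":0.117,"ax":0.0,"ay":0.0,"az":0.0,"hand":0.01}
    - {"dx":-0.001,"dy":0.0,"dz":0.117,"ax":0.0,"ay":0.0,"az":0.0,"hand":0.01}
    - {"dx":-0.001,"dy":0.0,"dz":0.117,"ax":0.0,"ay":0.0,"az":0.0,"hand":0.01}
    - {"dx":-0.001,"dy":0.0,"dz":0.117,"ax":0.0,"ay":0.0,"az":0.0,"hand":0.01}
    - {"dx":-0.001,"dy":0.0,"dz":0.117,"ax":0.0,"ay":0.0,"az":0.0,"hand":0.01}
    - {"dx":-0.001,"dy":0.0,"dz":0.117,"ax":0.0,"ay":0.0,"az":0.0,"hand":0.01}

```text
t: 12.6
position: [0.5109, -0.1572, 0.0737]
ee_rot: [3.141, -0.001, 0.296]
force: [0.1, -1.8, 1.6]
grip_width: 0.0229
grasp_force: 0.8
```

>>> play_rows:
  commands:
    - {"dx":0.0,"dy":0.0,"dz":0.0,"ax":0.0,"ay":0.0,"az":0.0,"hand":0.01}
    - {"dx":0.0,"dy":0.0,"dz":0.0,"ax":0.0,"ay":0.0,"az":0.0,"hand":0.01}

```text
t: 12.77
position: [0.5109, -0.1572, 0.0736]
ee_rot: [3.141, -0.001, 0.296]
force: [-0.7, -1.1, 4.1]
grip_width: 0.0217
grasp_force: 20.0
```

```bash
python3 - <<'E'
from h import *
s=observe();p=s['position'];print(p,s['grip_width'],s['grasp_force'],s['force'])
y=np.degrees(s['ee_rot'][2]);a=np.degrees(np.arctan2(*(p[:2]-PV)[::-1]));b=np.degrees(np.arctan2(*(HD-PV)[::-1]));print((b-a)%360,np.linalg.norm(p[:2]-PV))
rows([(*arc(PV,p[:2],-k),p[2],y-k) for k in (3,6,9,12,15,18,20,22,24,25,26,27,28)])
E
```

```text
[ 0.51088338 -0.15724124  0.07364333] 0.021662807614350247 20.000305473804474 [-0.69808399 -1.13313482  4.05909392]
333.4470789710904 0.15075439668762197
dx 0.000 dy -0.008 dz -0.000 az 3.0
dx 0.001 dy -0.016 dz -0.000 az 6.0
dx 0.002 dy -0.024 dz -0.000 az 9.0
dx 0.003 dy -0.031 dz -0.000 az 12.0
dx 0.005 dy -0.039 dz -0.000 az 15.0
dx 0.007 dy -0.047 dz -0.000 az 18.0
dx 0.009 dy -0.052 dz -0.000 az 20.0
dx 0.011 dy -0.056 dz -0.000 az 22.0
dx 0.013 dy -0.061 dz -0.000 az 24.0
dx 0.014 dy -0.064 dz -0.000 az 25.0
dx 0.015 dy -0.066 dz -0.000 az 26.0
dx 0.016 dy -0.068 dz -0.000 az 27.0
dx 0.017 dy -0.071 dz -0.000 az 28.0
```

Needs 26.5° to home.

>>> play_rows:
  commands:
    - {"dx":0.0,"dy":-0.008,"dz":0.0,"ax":0.0,"ay":0.0,"az":3.0,"hand":0.01}
    - {"dx":0.001,"dy":-0.016,"dz":0.0,"ax":0.0,"ay":0.0,"az":6.0,"hand":0.01}
    - {"dx":0.002,"dy":-0.024,"dz":0.0,"ax":0.0,"ay":0.0,"az":9.0,"hand":0.01}
    - {"dx":0.003,"dy":-0.031,"dz":0.0,"ax":0.0,"ay":0.0,"az":12.0,"hand":0.01}
    - {"dx":0.005,"dy":-0.039,"dz":0.0,"ax":0.0,"ay":0.0,"az":15.0,"hand":0.01}
    - {"dx":0.007,"dy":-0.047,"dz":0.0,"ax":0.0,"ay":0.0,"az":18.0,"hand":0.01}
    - {"dx":0.009,"dy":-0.052,"dz":0.0,"ax":0.0,"ay":0.0,"az":20.0,"hand":0.01}
    - {"dx":0.011,"dy":-0.056,"dz":0.0,"ax":0.0,"ay":0.0,"az":22.0,"hand":0.01}
    - {"dx":0.013,"dy":-0.061,"dz":0.0,"ax":0.0,"ay":0.0,"az":24.0,"hand":0.01}
    - {"dx":0.014,"dy":-0.064,"dz":0.0,"ax":0.0,"ay":0.0,"az":25.0,"hand":0.01}
    - {"dx":0.015,"dy":-0.066,"dz":0.0,"ax":0.0,"ay":0.0,"az":26.0,"hand":0.01}
    - {"dx":0.015,"dy":-0.066,"dz":0.0,"ax":0.0,"ay":0.0,"az":26.0,"hand":0.01}

```text
t: 13.77
position: [0.5062, -0.0893, 0.0736]
ee_rot: [-3.142, -0.001, -0.158]
force: [-0.6, 0.9, 5.9]
grip_width: 0.0215
grasp_force: 20.0
```

>>> play_rows:
  commands:
    - {"dx":0.0,"dy":-0.002,"dz":0.0,"ax":0.0,"ay":0.0,"az":0.5,"hand":0.01}
    - {"dx":0.0,"dy":-0.003,"dz":0.0,"ax":0.0,"ay":0.0,"az":0.5,"hand":0.01}
    - {"dx":0.0,"dy":-0.003,"dz":0.0,"ax":0.0,"ay":0.0,"az":0.5,"hand":0.01}
    - {"dx":0.0,"dy":-0.003,"dz":0.0,"ax":0.0,"ay":0.0,"az":0.5,"hand":0.01}

```text
t: 14.1
position: [0.5065, -0.0871, 0.0736]
ee_rot: [3.141, -0.001, -0.167]
force: [-1.1, -3.2, 5.7]
grip_width: 0.0215
grasp_force: 20.0
```

>>> play_rows:
  commands:
    - {"dx":0.0,"dy":-0.002,"dz":0.0,"ax":0.0,"ay":0.0,"az":0.0,"hand":0.01}
    - {"dx":0.0,"dy":-0.004,"dz":0.0,"ax":0.0,"ay":0.0,"az":0.0,"hand":0.01}
    - {"dx":0.0,"dy":-0.004,"dz":0.0,"ax":0.0,"ay":0.0,"az":0.0,"hand":0.01}
    - {"dx":0.0,"dy":-0.004,"dz":0.0,"ax":0.0,"ay":0.0,"az":0.0,"hand":0.01}

```text
t: 14.43
position: [0.5065, -0.087, 0.0736]
ee_rot: [3.134, -0.001, -0.164]
force: [-3.9, -16.0, 6.4]
grip_width: 0.0217
grasp_force: 20.0
```

The position held while force rose to 16 N, so the lever is at its stop. I relax, release and rise.

>>> play_rows:
  commands:
    - {"dx":0.0,"dy":0.004,"dz":0.0,"ax":0.0,"ay":0.0,"az":0.0,"hand":0.01}
    - {"dx":0.0,"dy":0.004,"dz":0.0,"ax":0.0,"ay":0.0,"az":0.0,"hand":0.06}
    - {"dx":0.0,"dy":0.004,"dz":0.0,"ax":0.0,"ay":0.0,"az":0.0,"hand":0.06}
    - {"dx":0.0,"dy":0.004,"dz":0.0,"ax":0.0,"ay":0.0,"az":0.0,"hand":0.06}
    - {"dx":0.0,"dy":0.004,"dz":0.0,"ax":0.0,"ay":0.0,"az":0.0,"hand":0.06}
    - {"dx":0.0,"dy":0.004,"dz":0.0,"ax":0.0,"ay":0.0,"az":0.0,"hand":0.06}
    - {"dx":0.0,"dy":0.004,"dz":-0.025,"ax":0.0,"ay":0.0,"az":0.0,"hand":0.06}
    - {"dx":0.0,"dy":0.004,"dz":-0.055,"ax":0.0,"ay":0.0,"az":0.0,"hand":0.06}
    - {"dx":0.0,"dy":0.004,"dz":-0.09,"ax":0.0,"ay":0.0,"az":0.0,"hand":0.06}
    - {"dx":0.0,"dy":0.004,"dz":-0.12,"ax":0.0,"ay":0.0,"az":0.0,"hand":0.06}
    - {"dx":0.0,"dy":0.004,"dz":-0.12,"ax":0.0,"ay":0.0,"az":0.0,"hand":0.06}

```text
t: 15.35
position: [0.5098, -0.087, 0.1991]
ee_rot: [3.141, -0.013, -0.166]
force: [0.3, 0.8, 0.9]
grip_width: 0.0603
grasp_force: 0.0
```

>>> play_rows:
  commands:
    - {"dx":-0.04,"dy":0.04,"dz":0.0,"ax":0.0,"ay":0.0,"az":0.0,"hand":0.06}
    - {"dx":-0.06,"dy":0.06,"dz":0.0,"ax":0.0,"ay":0.0,"az":0.0,"hand":0.06}
    - {"dx":-0.09,"dy":0.09,"dz":0.0,"ax":0.0,"ay":0.0,"az":0.0,"hand":0.06}
    - {"dx":-0.1,"dy":0.12,"dz":0.0,"ax":0.0,"ay":0.0,"az":0.0,"hand":0.06}
    - {"dx":-0.1,"dy":0.15,"dz":0.0,"ax":0.0,"ay":0.0,"az":0.0,"hand":0.06}
    - {"dx":-0.1,"dy":0.15,"dz":0.0,"ax":0.0,"ay":0.0,"az":0.0,"hand":0.06}
    - {"dx":-0.1,"dy":0.15,"dz":0.0,"ax":0.0,"ay":0.0,"az":0.0,"hand":0.06}
    - {"dx":-0.1,"dy":0.15,"dz":0.0,"ax":0.0,"ay":0.0,"az":0.0,"hand":0.06}

```text
t: 16.02
position: [0.3825, -0.2173, 0.1925]
ee_rot: [-3.141, 0.001, -0.167]
force: [0.6, -0.1, 0.6]
grip_width: 0.06
grasp_force: 0.0
```

```bash
python3 - <<'E'
from h import *
im=viewer.capture("scene");t=viewer.capture("top")
print(blobs(im,"r"),blobs(im,"y"),blobs(t,"r"),blobs(t,"y"))
cv2.imwrite("pics/c3.png",cv2.resize(im[165:295,170:310,::-1],None,fx=4,fy=4,interpolation=cv2.INTER_CUBIC))
E
```

```text
[([210.8, 201.1], [208, 200, 6, 4, 14]), ([194.0, 221.2], [191, 218, 7, 8, 47]), ([195.9, 228.5], [193, 226, 6, 6, 22]), ([173.1, 274.3], [160, 259, 32, 37, 427])] [([269.3, 209.3], [266, 204, 7, 13, 59])] [([385.3, 228.6], [363, 220, 42, 24, 369]), ([339.6, 233.0], [335, 229, 10, 8, 57]), ([298.6, 239.8], [298, 237, 3, 7, 15])] [([281.8, 169.6], [278, 166, 8, 8, 48])]
```

View pics/c3.png

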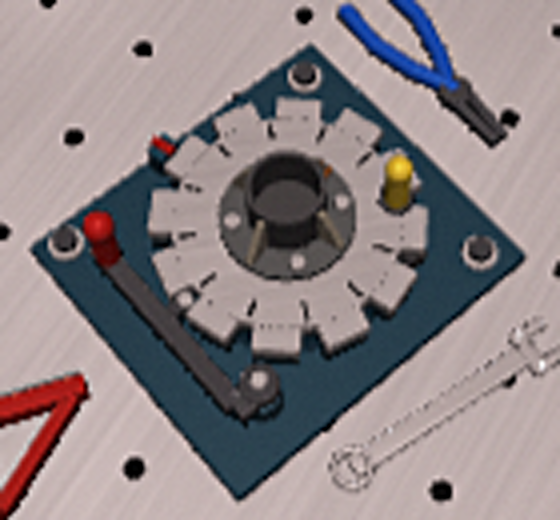

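The crop shows the lever home with its handle at (100,225), the same as at the start within a pixel. The peg is three clicks round at (398,170), and the tools shown here have not moved.

```bash
python3 -c "
from workcell import job
print(job.sign_off())"
```

```text
the job is handed in; nothing more can be done
None
```

The turntable is three clicks clockwise and the lock lever is fully home in its notch. In the last pictures the wrench, pliers and square had not moved (the arm never went near the frame), and I handed the job in at about 16 s; the sign-off returned no verdict.

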